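# Probe two test points, then hold the load lever at its third click

### The arm

A 7-joint arm with a two-finger parallel gripper is mounted at the origin on the work surface. World frame = base frame: x ahead of the robot, y to its left, z up, the work surface at z = 0. Lengths are in m, angles in rad, forces in N, time in s.
With the tool pointing down it reaches from about 0.4 to 0.85 m from the base axis. Payload 10.4 kg.
Tool frame: the origin (TCP) lies on the mounting face of the last link; the fingertips stand r.tips_ahead ahead of it and the grasp point (between the pads) lies 164 mm ahead of it (r.tips_ahead is the distance from the TCP to the fingertips, in m); z points along the fingers, y is the line along which they close (so a half turn about z gives the same grasp; the last joint's range is limited). The gripper opens to 87 mm and grips with 3 to 60 N. Pads are 19 mm wide; open, the fingers measure 117 mm over their backs; the gripper's body (75 mm by 190 mm) begins 51 mm behind the grasp point.
Start: joints at [1.247, 0.332, -0.065, 1.46, 0.022, 1.35, -0.088], TCP at [0.185, -0.597, 0.405] pointing down, gripper open.
Joint ranges: [-2.6, 2.6], [-0.5, 2.12], [-1.47, 1.34], [0.16, 2.42], [-1.27, 4.41], [0.06, 2.06], [-2.6, 2.6]. Speed limits (rad/s): [2.22, 2.22, 2.79, 2.79, 3.14, 3.14, 3.14].

### API

Orientations are given as a unit quaternion [x, y, z, w].
In Python, from bench import telemetry, imaging, job, r gives the robot as it stands.
- The arm moves only by the tool move_arm, never from a script. Its argument "steps" is a list of rows, each an object of numbers: "dx", "dy", "dz": the shift along the tool's x, y, z in cm; "spin": the turn about the tool's z in rad. In form: [{"dx": .., "dy": .., "dz": .., "spin": ..}, ...]. A call has 1 to 12 rows; each row shifts and turns the commanded pose from where the row before left it, along the tool's axes as they then stand; what a row does not reach is not made up. A row lasts 1/10 s, in which the tool goes at most 50 mm and 8.59 degrees, less where a joint would pass 70% of its speed; a pose out of reach is approached as far as the arm can. A call with a gripper value outside its range is refused whole. "claw" is the finger opening in cm, from 0 to 8.7, set as the call begins (left out, the last holds). The fingers move at their own pace and stop on an object; "squeeze" is the grip in N (left out, the last holds). Time passes only in rows, so rows that do not move let the fingers close. It gives the time, the measured TCP pose, the force, the opening and the grip force at its end, in the units of the state.
- telemetry.read_state(): the state, without advancing time (a new reading comes with each control period).
- imaging.camera(name): name is "scene" or "top" or "wrist"; returns a dict with "img" (384x512x3 uint8, red, green, blue), "camera_matrix" (3x3 intrinsics, pixels), "R" (3x3) and "t" (3): a world point X has camera coordinates R X + t. Camera axes: x right, y down, z forward; pixel columns grow to the right and rows downward; lengths in m; the calibration is good to about 2 mm. A picture is of the moment at which its call begins. There is no depth.
- job.close_job(): hands the job in; it is judged then, once.
The state is a dict: "time": time; "joint_positions": joint angles; "joint_vel": joint speeds; "joint_torque": joint torques, N m; "ee_pos": TCP position; "eef_rot": TCP orientation; "ft_force": force on the tool from outside, world axes, zero at the start; "torque": the same for the moment, N m; "width": finger opening in m; "grip_force": force on a finger pad.
Only numpy, scipy, OpenCV 4.12 (cv2) and the standard library are available. Lean on these libraries where they do the work, as an engineer would, in place of code of your own. Each camera call takes 0.05 s, during which the arm holds its last target. There are 200 camera calls.

### The job

Take the red-handled test probe out of its wooden stand and, holding it by the handle, touch its tip lightly on the brass contact of the blue test point, then on that of the yellow one. Then put the tip into the brass cup of the green load tester's spring-return lever, press it down past two clicks to the third (red mark) without forcing it, hold it there for two seconds, and finish still holding it down with the gripped probe. Touch the tester and the test points with the probe only, and leave the other things on the shelf where they are.

Things in the scene. Friction and masses are not known exactly. Their poses are not given: they have to be found in the camera images.
- probe: test probe, loose, 70 g, upright in the stand at the start. Origin at its tip, z up along the probe. Brass shaft 6 mm thick with a rounded end from z 0 to 58 mm, black collar 26 mm across from 58 to 68 mm, red square handle 18 x 18 mm (sides along the probe's x and y) from 68 to 145 mm, and a small black button 12 mm across on top to 151 mm. The shaft must be lifted 58 mm to leave the stand
- probe_tip (a point): the very tip of the probe
- probe_grip (a point): middle of the red handle, 115 mm above the tip
- stand: wooden block, 60 x 60 x 75 mm high, fixed, with a 14 mm hole (66 mm deep) in the middle of its top; the probe's shaft is in the hole and its collar rests on the block. Origin under its centre
- blue_point: test point with a blue ring 48 mm across: grey block 60 x 60 x 40 mm high, fixed, origin under its centre; a round brass contact 24 mm across stands 12 mm up in the middle of its top. The contact is sprung: it gives up to 7 mm straight down, starting at about 1 N and reaching about 5.4 N
- blue_top (a point): middle of the top face of the blue point's brass contact (52 mm above the shelf; goes down with it)
- yellow_point: test point just like the blue one, with a yellow ring; the two may stand either way round
- yellow_top (a point): middle of the top face of the yellow point's brass contact (52 mm above the shelf; goes down with it)
- tester: load tester: green metal box, 110 (x) x 130 (y) x 140 mm high, fixed, origin under its centre, with a round gauge 90 mm across on top (to 148 mm) whose red needle turns with the lever to two black marks and then a red one. Its lever comes out of a slot in the +x face, away from the robot, and ends in a round brass cup 90 mm in +x from the tester's origin; two white marks and a red one beside the slot show the clicks
- lever_cup (a point): middle of the inner floor of the lever's brass cup, moving with it. The cup is 36 mm across outside, about 26 mm clear inside, its rim 4 mm above this point; at rest the point is 109 mm above the shelf, at the third click 73 mm
- load_lever (a joint): how far the lever is pressed straight down, in m: 0 at rest (up), first click 0.012, second 0.024, third 0.036, end stop 0.040. A spring pushes it back up (about 5 N at the top, 7 N at the third click); it never stays down by itself. Between the clicks the push peaks at about 8 N, falling off to about 4 N as each click is reached; the end stop 4 mm past the third click is hard
- cabinet_door0 (a joint): angle of the swing door, in rad (0 shut), of the small wooden cabinet (160 x 220 x 240 mm high, fixed) at the right-hand edge of the shelf; it hangs half open; leave it alone
- pot: green glazed plant pot, 120 mm across, 105 mm high, open at the top, loose; leave it alone
- torch: aluminium torch standing on its lens, 44 mm across, 130 mm high, loose; leave it alone
- screwdriver: yellow-handled screwdriver lying on the shelf, loose; leave it alone
- clear_box: clip-lidded clear storage box, 210 x 146 x 102 mm high, loose; leave it alone
- jar: amber jar with a steel cap, 64 mm across, 90 mm high, loose; leave it alone

How it is judged:
By the outcome, as a careful person would: the job done as asked, in the order asked, and still so for the second after the job is handed in, while the arm keeps its last pose, push and grip.
It also fails if it takes over 69 s, if anything falls off the work surface, if the arm or the gripper's body presses on something with over 40 N, if the wrist force passes 120 N, or if a joint passes its speed limit or range.

## Working session

There is one attempt and no reset: what is moved stays moved. The work goes in short steps, Python scripts to look and compute and a tool call to move; the robot and the scene stay as the last step left them, time stands still between calls to the robot, and variables do not carry over. Pictures are saved under pics/ and viewed, at most 10 in all, crops included, and the job is handed in when it is done.

Besides the shell and the picture viewer there is one more tool, called after "Request:" as name(argument=value, ...), one argument or row to a line, values as JSON. move_arm: Moves the arm, as the interface text tells. Its arguments: {"type":"object","properties":{"steps":{"type":"array","items":{"type":"object","properties":{"dx":{"type":"number"},"dy":{"type":"number"},"dz":{"type":"number"},"spin":{"type":"number"}}}},"claw":{"type":"number"},"squeeze":{"type":"number"}},"required":["steps"]}

```bash
mkdir -p pics
python3 - <<'E'
from bench import telemetry, imaging, job, r
import cv2, numpy as np, pickle
print(telemetry.read_state(), r.tips_ahead)
d={}
for n in ["scene","top"]:
    c=imaging.camera(n); d[n]=c
    cv2.imwrite(f"pics/{n}0.png",cv2.resize(c["img"][:,:,::-1],(800,600),interpolation=cv2.INTER_CUBIC))
    print(n,c["camera_matrix"],c["R"],c["t"])
pickle.dump(d,open("c0.pkl","wb"))
E
```

```text
{'time': 0.0, 'joint_positions': array([ 1.24739978,  0.33285006, -0.064694  ,  1.46094551,  0.02160138,
        1.34987269, -0.08850984]), 'joint_vel': array([ 3.93042604e-05, -2.12761391e-03,  7.27435862e-04,  5.67688297e-04,
       -3.28579598e-04, -1.58487165e-03,  7.52947996e-04]), 'joint_torque': array([ 6.74986586e-05, -6.23265338e+01,  2.47051340e-02, -3.89908075e+01,
       -6.13865722e-02,  3.98112042e-02,  1.30284925e-04]), 'ee_pos': array([ 0.18514023, -0.59681425,  0.40396536]), 'eef_rot': array([ 9.88710807e-01,  1.49834786e-01, -1.36411947e-04, -6.76444737e-04]), 'ft_force': array([-0.19643919,  0.29401281, -0.17240738]), 'torque': array([ 0.01322481, -0.01993285,  0.0591148 ]), 'grip_force': 0.0, 'width': 0.08698893094057854} 0.1822
scene [[379.51323835   0.         255.9651536 ]
 [  0.         379.51323835 193.01978594]
 [  0.           0.           1.        ]] [[-0.85166468  0.52403449  0.00742506]
 [ 0.28075994  0.46816466 -0.83785184]
 [-0.44253942 -0.71148416 -0.54584719]] [ 0.51671722 -0.0432196   1.5267833 ]
top [[371.5763862    0.         251.60037309]
 [  0.         371.5763862  191.75518303]
 [  0.           0.           1.        ]] [[ 0.00618078 -0.99996008 -0.00645288]
 [-0.99537836 -0.00553379 -0.09587129]
 [ 0.09583176  0.00701562 -0.99537282]] [-0.05484803  0.56109771  1.28877499]
```

View pics/scene0.png

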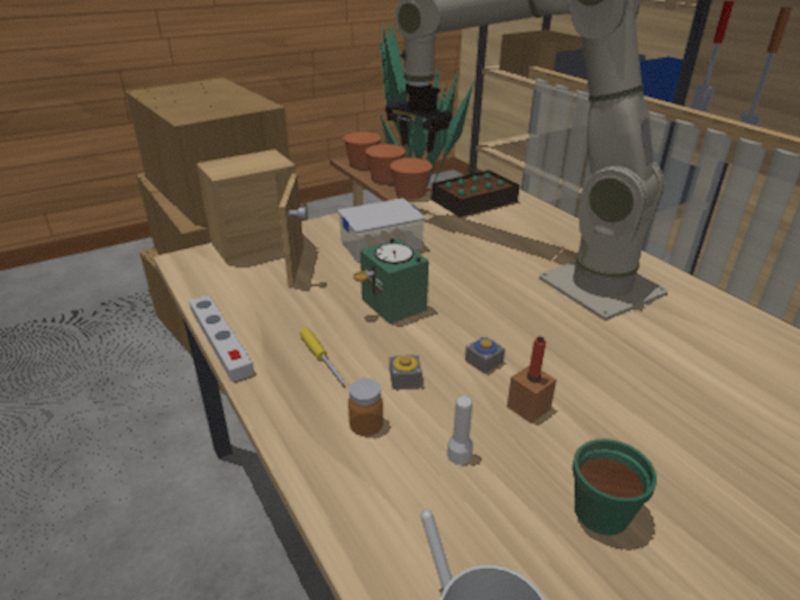

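View pics/top0.png

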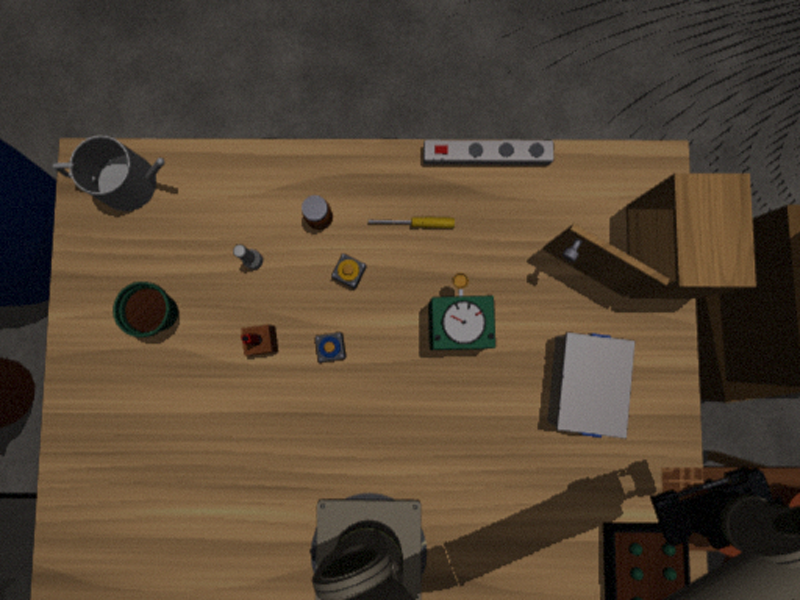

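The scene view (800x600) shows the red probe at (537,360), blue point (486,345), yellow (405,365) and cup (362,276). The top view shows the stand at (258,340), blue at (330,347), yellow (348,269), cup (460,280) and gauge (464,322). I'll measure these next.

```bash
cat > h.py <<'E'
import numpy as np, cv2
def ray(c,uv):
    C=-c["R"].T@c["t"]; d=c["R"].T@np.linalg.solve(c["camera_matrix"],[uv[0],uv[1],1]); return C,d
def atz(c,uv,z):
    C,d=ray(c,uv); return C+d*(z-C[2])/d[2]
def proj(c,X):
    p=c["camera_matrix"]@(c["R"]@np.asarray(X,float)+c["t"]); return p[:2]/p[2]
def tri(c1,u1,c2,u2):
    C1,d1=ray(c1,u1);C2,d2=ray(c2,u2)
    s=np.linalg.lstsq(np.c_[d1,-d2],C2-C1,rcond=None)[0]
    a,b=C1+s[0]*d1,C2+s[1]*d2
    return (a+b)/2,np.linalg.norm(a-b)
E
python3 - <<'E'
import pickle,cv2,numpy as np
from h import *
d=pickle.load(open("c0.pkl","rb"));t,s=d["top"],d["scene"]
f=.64
def blobs(c,roi,lo,hi):
    x0,y0,x1,y1=[int(v*f) for v in roi]
    h=cv2.cvtColor(c["img"][y0:y1,x0:x1],cv2.COLOR_RGB2HSV)
    m=cv2.inRange(h,lo,hi); n,l,st,ce=cv2.connectedComponentsWithStats(m)
    k=1+np.argmax(st[1:,4]); ys,xs=np.where(l==k)
    ce=((xs.min()+xs.max())/2+x0,(ys.min()+ys.max())/2+y0)
    return np.array(ce),st[k]
T={}
for n,c,roi,lo,hi in [("bring",t,(305,325,355,370),(100,90,30),(130,255,255)),("bring",s,(460,330,510,375),(100,90,30),(130,255,255)),
 ("yring",t,(325,245,375,295),(18,120,90),(35,255,255)),("yring",s,(385,345,425,395),(18,120,90),(35,255,255)),
 ("cup",t,(448,268,472,291),(10,100,60),(30,255,255)),("cup",s,(350,266,371,284),(10,100,50),(30,255,255)),
 ("gauge",t,(435,295,495,350),(0,0,110),(180,60,255)),("gauge",s,(370,238,418,268),(0,0,110),(180,70,255))]:
    ce,st=blobs(c,roi,lo,hi); print(n,ce,st); T.setdefault(n,[]).append(ce)
Z=dict(bring=.04,yring=.04,cup=.113,gauge=.148)
for n,(a,b) in T.items(): print(n,tri(t,a,s,b),atz(t,a,Z[n]),atz(s,b,Z[n]))
def crop(c,x0,y0,x1,y1,k,n): return cv2.resize(c["img"][y0:y1,x0:x1,::-1],None,fx=k,fy=k,interpolation=cv2.INTER_CUBIC)
a=crop(t,140,145,240,245,4,0); b=crop(t,260,160,330,230,400/70,0); e=crop(s,310,205,370,275,400/70,0)[:, :343]; g=crop(s,220,145,280,215,400/70,0)[:, :343]
w=np.zeros((600,800,3),np.uint8)
w[:300,:300]=cv2.resize(a,(300,300));w[:300,300:600]=cv2.resize(b,(300,300));w[300:,:257]=cv2.resize(e,(257,300));w[300:,300:557]=cv2.resize(g,(257,300))
cv2.imwrite("pics/crops.png",w)
E
```

```text
bring [210.5 221.5] [  9   7  14  14 113]
bring [310.5 221.5] [10  7 14  8 49]
yring [222.5 172. ] [  8  10  14  13 127]
yring [259. 232.] [  6   8  15   9 115]
cup [293.5 178. ] [  0   0  16  15 230]
cup [230. 176.] [ 2  3  9  7 48]
gauge [296.5 206. ] [  7   6  24  25 445]
gauge [252.  161.5] [  5   4  23  12 215]
bring (array([0.45486141, 0.09105102, 0.04082039]), np.float64(0.0012142366679412024)) [0.45534131 0.09075741 0.04      ] [0.45362549 0.09058725 0.04      ]
yring (array([0.6285584 , 0.05159979, 0.0422325 ]), np.float64(0.0015225666449675322)) [0.62951667 0.05135319 0.04      ] [0.62649262 0.04977111 0.04      ]
cup (array([ 0.59883032, -0.19024461,  0.1143804 ]), np.float64(0.0016472397661455058)) [ 0.59971472 -0.19084924  0.113     ] [ 0.59718133 -0.19167688  0.113     ]
gauge (array([ 0.504536  , -0.1964938 ,  0.14311338]), np.float64(0.001253796286358567)) [ 0.50476706 -0.19629867  0.148     ] [ 0.50877881 -0.18827408  0.148     ]
```

View pics/crops.png

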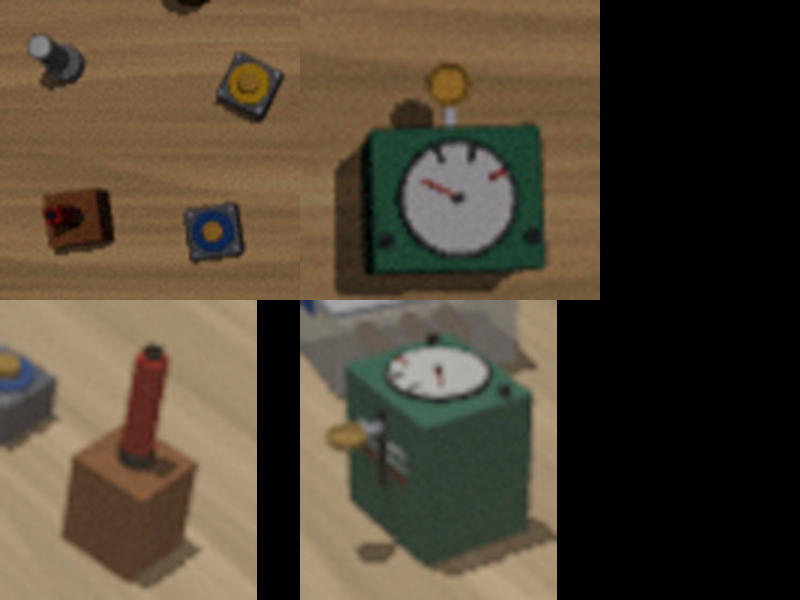

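```bash
cat >> h.py <<'E'
from scipy.spatial.transform import Rotation as Rn
def go(st,target,yaw=None):
    """tool-frame shift (cm) and spin to bring TCP to target"""
    R=Rn.from_quat(st["eef_rot"]); M=R.as_matrix()
    y=np.arctan2(M[1,0],M[0,0]); d=R.inv().apply(np.asarray(target)-st["ee_pos"])*100
    return np.round(d,2), y, None if yaw is None else y-yaw, M[:,2]
E
python3 - <<'E'
import pickle
from h import *
from bench import telemetry
d=pickle.load(open("c0.pkl","rb"));t,s=d["top"],d["scene"]
print("button",tri(t,(156,216.3),s,(345.7,217.1)),atz(t,(156,216.3),.168),atz(s,(345.7,217.1),.168))
cor=[(43/3+140,197/3+145),(103/3+140,190/3+145-0),(113/3+140,243/3+145),(50/3+140,252/3+145)]
print([atz(t,c,.075)[:2].round(3) for c in cor])
st=telemetry.read_state()
print(go(st,(.5,-.25,.42)))
E
```

```text
button (array([0.46872343, 0.2484317 , 0.16457299]), np.float64(1.3181479473479542e-05)) [0.46862098 0.24753189 0.168     ] [0.47232186 0.25162933 0.168     ]
[array([0.49 , 0.278]), array([0.499, 0.21 ]), array([0.439, 0.198]), array([0.428, 0.268])]
(array([ 40.35, -23.8 ,  -1.57]), np.float64(0.30083693271660206), None, array([-4.46247135e-04,  1.17010719e-03, -9.99999216e-01]))
```

Request:
move_arm(
  steps=[
    {"dx":2,"dy":-1.2,"dz":-0.3},
    {"dx":3.6,"dy":-2.1,"dz":-0.2},
    {"dx":3.8,"dy":-2.2,"dz":-0.2},
    {"dx":3.8,"dy":-2.2,"dz":-0.2},
    {"dx":3.8,"dy":-2.2,"dz":-0.2},
    {"dx":3.8,"dy":-2.2,"dz":-0.2},
    {"dx":3.8,"dy":-2.2,"dz":-0.2},
    {"dx":3.8,"dy":-2.2},
    {"dx":3.8,"dy":-2.2},
    {"dx":3.8,"dy":-2.2},
    {"dx":3.8,"dy":-2.2},
    {"dx":0.5,"dy":-0.8},
  ],
)

```text
$.steps[0]: bad value
```

Run:
```python
from h import *
from bench import telemetry
st=telemetry.read_state()
print(st["ee_pos"],st["joint_positions"].round(2),go(st,(.43,.24,.44),0.))
```

```text
[ 0.18515143 -0.59681555  0.40405239] [ 1.25  0.33 -0.06  1.46  0.02  1.35 -0.09] (array([ 48.18, -72.67,  -3.51]), np.float64(0.30083693271660206), np.float64(0.30083693271660206), array([-4.46247135e-04,  1.17010719e-03, -9.99999216e-01]))
```

Request:
move_arm(
  steps=[
    {"dx":2,"dy":-1.2,"dz":-0.3,"spin":0},
    {"dx":3.6,"dy":-2.1,"dz":-0.2,"spin":0},
    {"dx":3.8,"dy":-2.2,"dz":-0.2,"spin":0},
    {"dx":3.8,"dy":-2.2,"dz":-0.2,"spin":0},
    {"dx":3.8,"dy":-2.2,"dz":-0.2,"spin":0},
    {"dx":3.8,"dy":-2.2,"dz":-0.2,"spin":0},
    {"dx":3.8,"dy":-2.2,"dz":-0.2,"spin":0},
    {"dx":3.8,"dy":-2.2,"dz":0,"spin":0},
    {"dx":3.8,"dy":-2.2,"dz":0,"spin":0},
    {"dx":3.8,"dy":-2.2,"dz":0,"spin":0},
    {"dx":3.8,"dy":-2.2,"dz":0,"spin":0},
    {"dx":0.5,"dy":-0.8,"dz":0,"spin":0},
  ],
)

```text
time: 1.3
ee_pos: [0.5023, -0.2443, 0.4193]
eef_rot: [0.988, 0.153, 0.001, -0.001]
ft_force: [-0.2, 0.8, 0.0]
width: 0.087
grip_force: 0.0
```

Run:
```python
from h import *
from bench import telemetry
st=telemetry.read_state()
print(st["ee_pos"],st["joint_positions"].round(2),go(st,(.43,.24,.44),0.))
```

```text
[ 0.5022502  -0.24431714  0.41933589] [ 0.71  0.2  -0.39  1.6   0.08  1.35 -0.95] (array([  7.8 , -48.35,  -1.96]), np.float64(0.3080623820762949), np.float64(0.3080623820762949), array([ 8.11358892e-04,  2.36654451e-03, -9.99996871e-01]))
```

Request:
move_arm(
  steps=[
    {"dx":0.4,"dy":-2.5,"dz":-0.2,"spin":0},
    {"dx":0.7,"dy":-4.3,"dz":-0.2,"spin":0},
    {"dx":0.7,"dy":-4.5,"dz":-0.2,"spin":0},
    {"dx":0.7,"dy":-4.5,"dz":-0.2,"spin":0},
    {"dx":0.7,"dy":-4.5,"dz":-0.2,"spin":0},
    {"dx":0.7,"dy":-4.5,"dz":-0.2,"spin":0},
    {"dx":0.7,"dy":-4.5,"dz":-0.2,"spin":0},
    {"dx":0.7,"dy":-4.5,"dz":-0.2,"spin":0},
    {"dx":0.7,"dy":-4.5,"dz":0,"spin":0},
    {"dx":0.7,"dy":-4.5,"dz":0,"spin":0},
    {"dx":0.7,"dy":-4.3,"dz":0,"spin":0},
    {"dx":0.2,"dy":-1.2,"dz":0,"spin":0.1},
  ],
)

```text
time: 2.5
ee_pos: [0.4269, 0.2386, 0.4358]
eef_rot: [0.995, 0.103, 0.0, -0.001]
ft_force: [-0.6, -0.8, -0.3]
width: 0.0866
grip_force: 0.0
```

Run:
```python
from h import *
from bench import telemetry,imaging
import pickle
c=imaging.camera("wrist");pickle.dump(c,open("w1.pkl","wb"))
st=telemetry.read_state()
print(st["ee_pos"],st["joint_positions"].round(2),go(st,(.469,.248,.44),0.17))
print(proj(c,(.469,.248,.168)),proj(c,(.469,.248,.075)),-c["R"].T@c["t"],c["R"],c["camera_matrix"])
cv2.imwrite("pics/w1.png",cv2.resize(c["img"][:,:,::-1],(800,600),interpolation=cv2.INTER_CUBIC))
```

```text
[0.42713889 0.23840169 0.43565722] [ 0.23  0.08 -0.86  1.72  0.06  1.37 -2.01] (array([ 4.29, -0.12, -0.43]), np.float64(0.19676503586210856), np.float64(0.026765035862108544), array([-4.26718185e-04,  1.12082622e-03, -9.99999281e-01]))
[256.99914333 146.51313175] [256.86069998 137.63577716] [0.49655986 0.25423465 0.41530351] [[ 2.04683809e-01 -9.78827901e-01 -6.91573086e-04]
 [-9.45070255e-01 -1.97808562e-01  2.60219112e-01]
 [-2.54846527e-01 -5.26090538e-02 -9.65549344e-01]] [[279.36259384   0.         256.2811273 ]
 [  0.         279.36259384 188.59178347]
 [  0.           0.           1.        ]]
```

View pics/w1.png

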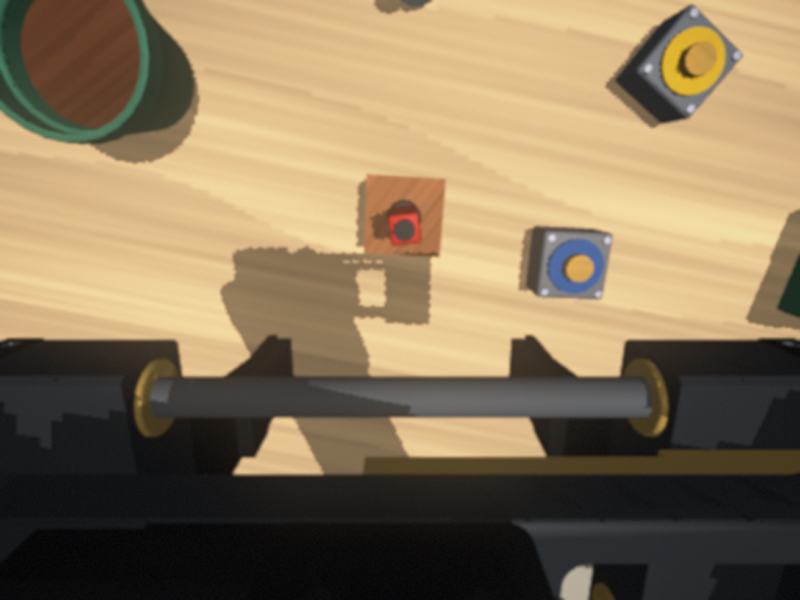

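The wrist view shows the button at about (403,230), where I predicted it. The handle is nearly square to the picture, the blue brass is at (580,268) and the yellow brass at (701,58). I'll check the handle yaw and the contacts.

Run:
```python
from h import *
import pickle
c=pickle.load(open("w1.pkl","rb")); im=c["img"]
print("button",atz(c,(403*.64,230*.64),.168),"blue",atz(c,(580*.64,268*.64),.052),"yellow",atz(c,(701*.64,58*.64),.052))
for n,(u,v) in dict(sc=[(368,175),(446,181),(440,256),(364,252)]).items() if 0 else []: pass
for q in [(368,175),(446,181),(440,256),(364,252)]: print(atz(c,(q[0]*.64,q[1]*.64),.075)[:2].round(4))
h=cv2.cvtColor(im[120:175,230:290],cv2.COLOR_RGB2HSV)
for v0 in (140,170):
    m=((h[...,2]>v0)&(h[...,1]>170)&((h[...,0]<6)|(h[...,0]>174))).astype(np.uint8)
    p=cv2.findNonZero(m); rr=cv2.minAreaRect(p); b=cv2.boxPoints(rr)+[230,120]
    w=np.array([atz(c,q,.162)[:2] for q in b]); e=np.diff(np.r_[w,w[:1]],axis=0)
    print(rr,len(p),w.round(4).tolist(),np.degrees(np.arctan2(e[:,1],e[:,0])).round(1),np.linalg.norm(e,axis=1))
cv2.imwrite("pics/w1c.png",cv2.resize(im[125:170,235:285,::-1],(600,540),interpolation=cv2.INTER_CUBIC))
```

```text
button [0.46857638 0.2470816  0.168     ] blue [0.45478183 0.09023311 0.052     ] yellow [0.62733295 0.05099617 0.052     ]
[0.493  0.2786]
[0.5007 0.2202]
[0.444  0.2116]
[0.4349 0.2709]
((28.407691955566406, 25.761539459228516), (18.977313995361328, 18.729244232177734), 82.87498474121094) 173 [[0.4745, 0.2574], [0.4799, 0.2416], [0.4639, 0.2359], [0.4584, 0.252]] [ -71.2 -160.4  109.    18.6] [0.01673883 0.01701032 0.01703319 0.01704682]
((28.692306518554688, 26.038461685180664), (18.357139587402344, 18.233104705810547), 82.87498474121094) 146 [[0.4741, 0.2568], [0.4794, 0.2414], [0.4639, 0.2359], [0.4585, 0.2516]] [ -71.2 -160.4  109.    18.6] [0.01630368 0.01646372 0.01658101 0.01649807]
```

View pics/w1c.png

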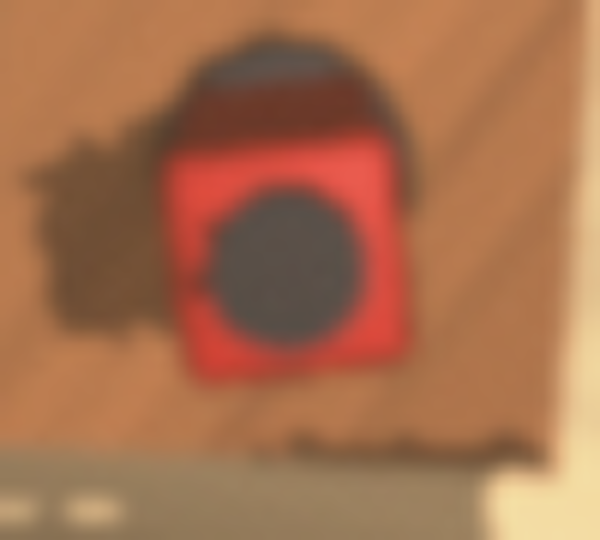

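The handle sides are at about 18.6° (0.325 rad) and its centre is near (0.469, 0.247). Next I align the gripper and stop above it.

Request:
move_arm(
  steps=[
    {"dx":2.2,"dy":0,"dz":0,"spin":0},
    {"dx":2,"dy":0,"dz":0,"spin":0},
    {"dx":0,"dy":0,"dz":1.5,"spin":-0.13},
    {"dx":0,"dy":0,"dz":1.5,"spin":0},
    {"dx":0,"dy":0,"dz":0,"spin":0},
  ],
)

```text
time: 3.05
ee_pos: [0.4696, 0.2416, 0.4033]
eef_rot: [0.987, 0.163, -0.002, 0.001]
ft_force: [-0.8, -0.9, -1.3]
width: 0.0875
grip_force: 0.0
```

Run:
```python
from h import *
from bench import telemetry,imaging
st=telemetry.read_state()
print(st["ee_pos"],st["joint_positions"].round(2),go(st,(.469,.247,.296),0.325))
```

```text
[0.46961133 0.24160808 0.40331915] [ 0.2   0.21 -0.86  1.68  0.16  1.33 -1.93] (array([ 0.16, -0.54, 10.73]), np.float64(0.3274960499929883), np.float64(0.002496049992988303), array([-0.00347037, -0.00199181, -0.99999199]))
```

Request:
move_arm(
  steps=[
    {"dx":0.1,"dy":-0.5,"dz":1,"spin":0},
    {"dx":0,"dy":0,"dz":2,"spin":0},
    {"dx":0,"dy":0,"dz":2,"spin":0},
    {"dx":0,"dy":0,"dz":2,"spin":0},
    {"dx":0,"dy":0,"dz":2,"spin":0},
    {"dx":0,"dy":0,"dz":1.3,"spin":0},
    {"dx":0,"dy":0,"dz":0.4,"spin":0},
    {"dx":0,"dy":0,"dz":0,"spin":0},
    {"dx":0,"dy":0,"dz":0,"spin":0},
  ],
)

```text
time: 3.95
ee_pos: [0.4695, 0.2483, 0.2996]
eef_rot: [0.986, 0.165, 0.001, -0.0]
ft_force: [-0.2, -0.2, 0.8]
width: 0.0873
grip_force: 0.0
```

Run:
```python
from h import *
from bench import telemetry,imaging
st=telemetry.read_state()
print(st["ee_pos"],st["joint_positions"].round(2),go(st,(.469,.247,.296),0.325))
```

```text
[0.46947473 0.24827135 0.29961314] [ 0.15  0.32 -0.83  1.8   0.26  1.13 -2.01] (array([-0.09,  0.1 ,  0.36]), np.float64(0.33063256877270075), np.float64(0.005632568772700741), array([ 1.22282114e-03,  4.29194048e-04, -9.99999160e-01]))
```

Request:
move_arm(
  steps=[
    {"dx":-0.1,"dy":0.1,"dz":0.3,"spin":0},
    {"dx":0,"dy":0,"dz":0,"spin":0},
    {"dx":0,"dy":0,"dz":0,"spin":0},
    {"dx":0,"dy":0,"dz":0,"spin":0},
    {"dx":0,"dy":0,"dz":0,"spin":0},
    {"dx":0,"dy":0,"dz":0,"spin":0},
    {"dx":0,"dy":0,"dz":0,"spin":0},
    {"dx":0,"dy":0,"dz":0,"spin":0},
    {"dx":0,"dy":0,"dz":0,"spin":0},
    {"dx":0,"dy":0,"dz":0,"spin":0},
  ],
  claw=1.0,
  squeeze=35,
)

```text
time: 4.95
ee_pos: [0.4686, 0.2467, 0.2957]
eef_rot: [0.986, 0.165, 0.0, 0.0]
ft_force: [-1.1, -0.5, -1.6]
width: 0.0179
grip_force: 35.0
```

Gripped: the width is 17.9 mm. Lifting straight up.

Request:
move_arm(
  steps=[
    {"dx":0,"dy":0,"dz":-0.7,"spin":0},
    {"dx":0,"dy":0,"dz":-1,"spin":0},
    {"dx":0,"dy":0,"dz":-1.2,"spin":0},
    {"dx":0,"dy":0,"dz":-1.3,"spin":0},
    {"dx":0,"dy":0,"dz":-1.3,"spin":0},
    {"dx":0,"dy":0,"dz":-1.3,"spin":0},
    {"dx":0,"dy":0,"dz":-1.2,"spin":0},
    {"dx":0,"dy":0,"dz":-0.5,"spin":0},
    {"dx":0,"dy":0,"dz":0,"spin":0},
    {"dx":0,"dy":0,"dz":0,"spin":0},
  ],
)

```text
time: 5.95
ee_pos: [0.4686, 0.2466, 0.3803]
eef_rot: [0.986, 0.165, -0.0, 0.0]
ft_force: [-0.1, 0.6, -0.5]
width: 0.0175
grip_force: 35.0
```

Run:
```python
from h import *
from bench import telemetry,imaging
import pickle
c={n:imaging.camera(n) for n in ("scene","top","wrist")};pickle.dump(c,open("c1.pkl","wb"))
st=telemetry.read_state()
# tip is 0.279 below TCP (grip at z .132, tip .017)
print(st["ee_pos"],st["ft_force"],st["width"],go(st,(.4545,.0905,.365)))
tip=st["ee_pos"]-[0,0,.279]
s=c["scene"];u=proj(s,tip);print("tip pred",u)
x,y=u.round().astype(int)
a=cv2.resize(s["img"][y-55:y+20,x-40:x+40,::-1],(400,375),interpolation=cv2.INTER_CUBIC)
w=c["wrist"];print(proj(w,tip))
b=cv2.resize(w["img"][:,:,::-1],(400,300));v=np.zeros((375,800,3),np.uint8);v[:,:400]=a;v[:300,400:]=b
cv2.imwrite("pics/lift.png",v)
```

```text
[0.46850856 0.2466081  0.38010554] [-0.15122598 -0.12197921 -0.92361112] 0.017506545662899557 (array([-6.39, 14.31,  1.52]), np.float64(0.3308735373690533), None, array([-9.61743216e-04, -4.19532344e-04, -9.99999450e-01]))
tip pred [342.29884502 234.519511  ]
[257.07519491 190.07269332]
```

View pics/lift.png

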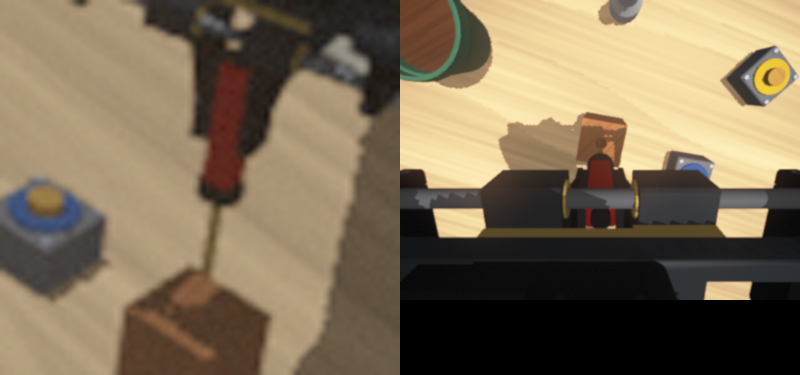

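Run:
```python
from h import *
import pickle
c=pickle.load(open("c1.pkl","rb"))
s=c["scene"]
tip=np.array([.4686,.2466,.1012]);u0=proj(s,tip).round()
for h in (0,.058,.068,.12): print(h,((proj(s,tip+[0,0,h])-u0+[40,55])*5).round(1))
u=u0-[40,55]+np.array([207,277])/5
o=c["top"]
print(proj(o,tip))
w=c["wrist"]; 
x,y=258,150
v=cv2.resize(w["img"][160:240,210:305,::-1],(713,600),interpolation=cv2.INTER_CUBIC)
for h in (0,.058,.068): print("w",h,((proj(w,tip+[0,0,h])-[210,160])*7.5).round(1))
cv2.imwrite("pics/lw.png",v)
```

```text
0 [201.4 272.5]
0.058 [215.1 191.5]
0.068 [217.5 177. ]
0.12 [230.7  99.3]
[161.55780691 216.91354289]
w 0 [353.4 225.1]
w 0.058 [355.4 377.8]
w 0.068 [355.9 412.7]
```

View pics/lw.png

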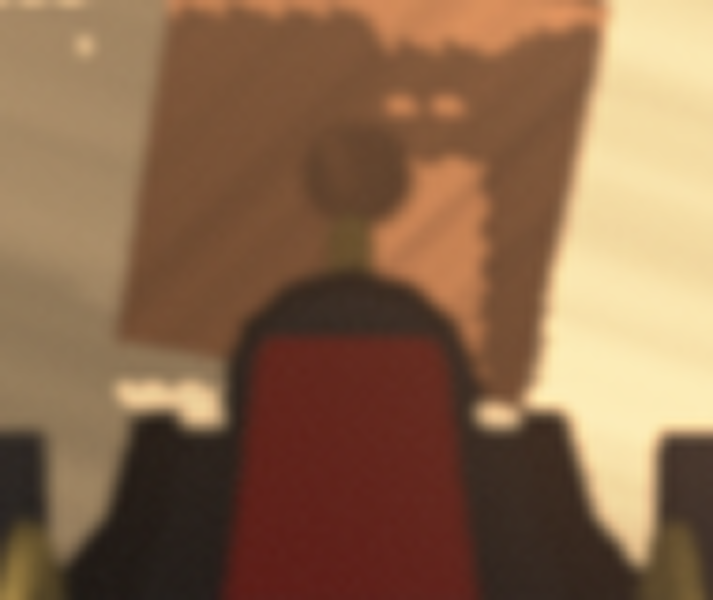

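The tip shows at about (350,215) in the crop against a prediction of (353,225), so it's within 2 mm. Moving over the blue point.

Request:
move_arm(
  steps=[
    {"dx":-0.5,"dy":1.1,"dz":0,"spin":0},
    {"dx":-0.9,"dy":2.2,"dz":0,"spin":0},
    {"dx":-1.1,"dy":2.4,"dz":0,"spin":0},
    {"dx":-1.1,"dy":2.4,"dz":0,"spin":0},
    {"dx":-1.1,"dy":2.4,"dz":0.5,"spin":0},
    {"dx":-0.9,"dy":2.2,"dz":1,"spin":0},
    {"dx":-0.6,"dy":1.3,"dz":1,"spin":0},
    {"dx":-0.2,"dy":0.3,"dz":0.5,"spin":0},
    {"dx":0,"dy":0,"dz":0,"spin":0},
    {"dx":0,"dy":0,"dz":0,"spin":0},
  ],
)

```text
time: 7.1
ee_pos: [0.4546, 0.0914, 0.3511]
eef_rot: [0.986, 0.165, 0.0, -0.0]
ft_force: [0.6, -0.1, -1.2]
width: 0.0179
grip_force: 35.0
```

Run:
```python
from h import *
from bench import telemetry,imaging
st=telemetry.read_state()
print(st["ee_pos"],st["ft_force"],go(st,(.4547,.0903,.334)))
```

```text
[0.45455181 0.09141885 0.35109825] [ 0.6063164  -0.09374449 -1.21023051] (array([-0.02,  0.11,  1.71]), np.float64(0.33171804344346945), None, array([ 4.56047003e-04,  3.61169820e-04, -9.99999831e-01]))
```

Request:
move_arm(
  steps=[
    {"dx":0,"dy":0.1,"dz":0.8,"spin":0},
    {"dx":0,"dy":0,"dz":0.7,"spin":0},
    {"dx":0,"dy":0,"dz":0.3,"spin":0},
    {"dx":0,"dy":0,"dz":0.1,"spin":0},
    {"dx":0,"dy":0,"dz":0.1,"spin":0},
    {"dx":0,"dy":0,"dz":0.1,"spin":0},
    {"dx":0,"dy":0,"dz":0.1,"spin":0},
    {"dx":0,"dy":0,"dz":0,"spin":0},
    {"dx":0,"dy":0,"dz":0,"spin":0},
  ],
)

```text
time: 8.0
ee_pos: [0.4549, 0.0898, 0.3289]
eef_rot: [0.986, 0.165, 0.0, 0.0]
ft_force: [-0.9, 1.2, 1.7]
width: 0.0179
grip_force: 35.0
```

Run:
```python
from h import *
from bench import telemetry,imaging
import pickle
f=[]
for i in range(3):
    c=imaging.camera("scene"); st=telemetry.read_state(); f.append(st["ft_force"])
pickle.dump(c,open("c2.pkl","wb"))
print(st["ee_pos"],np.round(f,1),st["torque"])
u=proj(c,(.4547,.0903,.052)).astype(int)
cv2.imwrite("pics/blue.png",cv2.resize(c["img"][u[1]-50:u[1]+20,u[0]-40:u[0]+40,::-1],(640,560),interpolation=cv2.INTER_CUBIC))
```

```text
[0.45490068 0.08981344 0.3288498 ] [[-0.7  0.2  1.6]
 [-0.7  0.5  1.2]
 [-0.7  0.2  0.7]] [0.23195874 0.19301839 0.06411973]
```

View pics/blue.png

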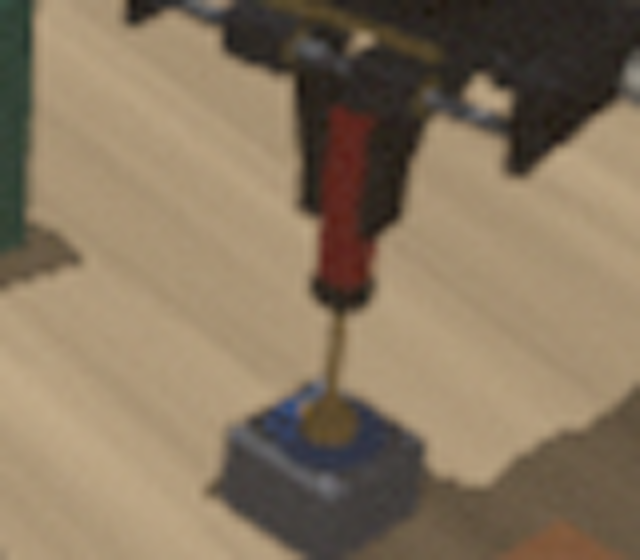

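The tip sits on the blue brass at about (330,415), with a net force of roughly 2 N. I'll add 1 mm to be sure, then retract.

Request:
move_arm(
  steps=[
    {"dx":0,"dy":0,"dz":0.1,"spin":0},
    {"dx":0,"dy":0,"dz":0,"spin":0},
    {"dx":0,"dy":0,"dz":0,"spin":0},
    {"dx":0,"dy":0,"dz":0,"spin":0},
  ],
)

```text
time: 8.55
ee_pos: [0.4549, 0.0898, 0.3278]
eef_rot: [0.986, 0.165, 0.0, 0.0]
ft_force: [-0.8, 1.0, 1.6]
width: 0.018
grip_force: 35.0
```

Request:
move_arm(
  steps=[
    {"dx":0,"dy":0,"dz":-0.5,"spin":0},
    {"dx":0,"dy":0,"dz":-0.8,"spin":0},
    {"dx":0,"dy":0,"dz":-0.9,"spin":0},
    {"dx":0,"dy":0,"dz":-0.5,"spin":0},
    {"dx":0,"dy":0,"dz":0,"spin":0},
    {"dx":0,"dy":0,"dz":0,"spin":0},
  ],
)

```text
time: 9.15
ee_pos: [0.4548, 0.0897, 0.3548]
eef_rot: [0.986, 0.165, 0.0, 0.0]
ft_force: [0.4, 0.0, -0.9]
width: 0.0181
grip_force: 35.0
```

Run:
```python
from h import *
from bench import telemetry,imaging
f=[]
for i in range(3):
    c=imaging.camera("scene"); st=telemetry.read_state(); f.append(st["ft_force"])
print(st["ee_pos"],np.round(f,1),go(st,(.628,.051,.355)))
```

```text
[0.45475684 0.08969565 0.35442563] [[-0.4  0.3 -1.3]
 [-0.3 -0.6 -1.3]
 [ 0.2  1.1 -0.7]] (array([15.13,  9.29, -0.07]), np.float64(0.3308288225301677), None, array([-5.15433983e-04, -1.05161836e-04, -9.99999862e-01]))
```

Contact on blue confirmed: the force changed by about 2.5 N. Now yellow.

Request:
move_arm(
  steps=[
    {"dx":1,"dy":0.6,"dz":0,"spin":0},
    {"dx":2.2,"dy":1.4,"dz":0,"spin":0},
    {"dx":2.6,"dy":1.6,"dz":0,"spin":0},
    {"dx":2.6,"dy":1.6,"dz":0,"spin":0},
    {"dx":2.6,"dy":1.6,"dz":0,"spin":0},
    {"dx":2.2,"dy":1.4,"dz":0,"spin":0},
    {"dx":1.4,"dy":0.8,"dz":0,"spin":0},
    {"dx":0.5,"dy":0.3,"dz":0,"spin":0},
    {"dx":0,"dy":0,"dz":0,"spin":0},
    {"dx":0,"dy":0,"dz":0,"spin":0},
  ],
)

```text
time: 10.3
ee_pos: [0.6275, 0.0512, 0.3545]
eef_rot: [0.986, 0.165, -0.0, -0.0]
ft_force: [1.3, -0.5, -0.4]
width: 0.0174
grip_force: 35.0
```

Run:
```python
from h import *
from bench import telemetry,imaging
st=telemetry.read_state()
print(st["ee_pos"],st["ft_force"],go(st,(.628,.051,.3285)))
```

```text
[0.62749483 0.0511945  0.35451571] [ 1.28863422 -0.4924442  -0.36410417] (array([0.04, 0.04, 2.6 ]), np.float64(0.33129460892226104), None, array([-5.24495649e-04,  4.81157271e-05, -9.99999861e-01]))
```

Request:
move_arm(
  steps=[
    {"dx":0,"dy":0,"dz":0.8,"spin":0},
    {"dx":0,"dy":0,"dz":0.8,"spin":0},
    {"dx":0,"dy":0,"dz":0.5,"spin":0},
    {"dx":0,"dy":0,"dz":0.2,"spin":0},
    {"dx":0,"dy":0,"dz":0.1,"spin":0},
    {"dx":0,"dy":0,"dz":0.1,"spin":0},
    {"dx":0,"dy":0,"dz":0.1,"spin":0},
    {"dx":0,"dy":0,"dz":0.1,"spin":0},
    {"dx":0,"dy":0,"dz":0,"spin":0},
    {"dx":0,"dy":0,"dz":0,"spin":0},
  ],
)

```text
time: 11.3
ee_pos: [0.6279, 0.0508, 0.3279]
eef_rot: [0.986, 0.165, 0.0, 0.0]
ft_force: [-1.4, -0.5, 2.2]
width: 0.0177
grip_force: 35.0
```

Run:
```python
from h import *
from bench import telemetry,imaging
f=[]
for i in range(4):
    c=imaging.camera("scene"); st=telemetry.read_state(); f.append(st["ft_force"])
print(st["ee_pos"],np.round(f,1),st["torque"])
u=proj(c,(.628,.051,.052)).astype(int)
cv2.imwrite("pics/yel.png",cv2.resize(c["img"][u[1]-50:u[1]+20,u[0]-40:u[0]+40,::-1],(640,560),interpolation=cv2.INTER_CUBIC))
```

```text
[0.62792026 0.05083229 0.32786565] [[-0.9 -0.2  2.1]
 [-1.1 -0.4  1. ]
 [-0.8 -0.8  1.4]
 [-1.8  0.   1.6]] [-0.08933357  0.26383904 -0.00557081]
```

View pics/yel.png

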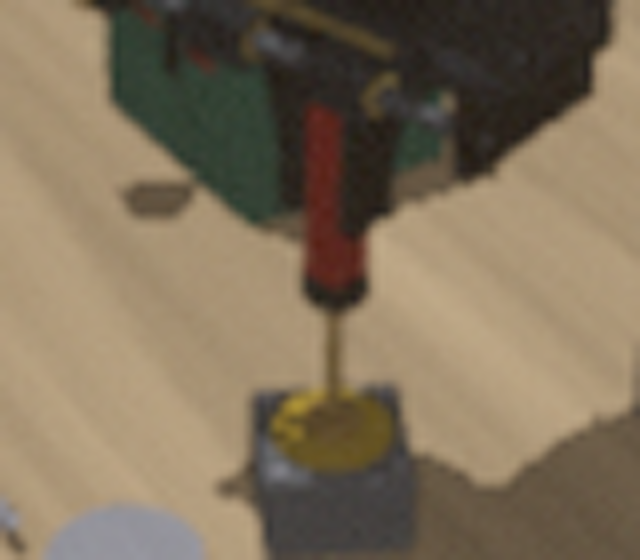

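Yellow contact is also confirmed: the tip is on the brass at about (333,395), with a net force of about 2.5 N. Now I lift and refine the cup position.

Request:
move_arm(
  steps=[
    {"dx":0,"dy":0,"dz":-0.5,"spin":0},
    {"dx":0,"dy":0,"dz":-1.3,"spin":0},
    {"dx":0,"dy":0,"dz":-2,"spin":0},
    {"dx":0,"dy":0,"dz":-2.5,"spin":0},
    {"dx":0,"dy":0,"dz":-2.5,"spin":0},
    {"dx":0,"dy":0,"dz":-1.7,"spin":0},
    {"dx":0,"dy":0,"dz":-0.5,"spin":0},
    {"dx":0,"dy":0,"dz":0,"spin":0},
  ],
)

```text
time: 12.3
ee_pos: [0.6279, 0.051, 0.4386]
eef_rot: [0.986, 0.165, 0.001, 0.0]
ft_force: [0.8, -1.2, -0.7]
width: 0.0179
grip_force: 35.0
```

Run:
```python
from h import *
from bench import telemetry,imaging
import pickle
d=pickle.load(open("c0.pkl","rb"));t,s=d["top"],d["scene"]
def hc(c,x0,y0,x1,y1):
    h=cv2.cvtColor(c["img"][y0:y1,x0:x1],cv2.COLOR_RGB2HSV); return h
for c,roi in((t,(285,170,305,190)),(s,(222,168,240,184))):
    h=hc(c,*roi); print(h[...,1]); 
print("cup",tri(t,(294.8,179.8),s,(231,176.7)),atz(t,(294.8,179.8),.113),atz(s,(231,176.7),.113),"gauge",atz(t,(296.9,206.2),.148))
# tester top box corners from top crop
for q in [(371,128),(538,124),(545,263),(371,273)]: print(atz(t,((q[0]-300)/4.2857+260,q[1]/4.2857+160),.14)[:2].round(4))
st=telemetry.read_state()
print(st["ee_pos"],st["joint_positions"].round(2))
```

```text
[[125 120 122 120 122 129 123 118 116 119 121 117 120 119 119 122 126 115
  115 128]
 [125 120 118 116 119 119 120 125 121 121 119 118 118 121 118 116 113 114
  123 118]
 [118 118 128 125 116 118 120 117 120 119 120 123 121 114 119 124 123 121
  117 119]
 [119 122 119 121 121 118 114 125 113 115 121 112 116 117 119 117 120 116
  116 125]
 [123 113 116 122 126 114 122 128 142 152 150 134 126 120 118 124 120 119
  123 124]
 [120 120 121 118 120 117 141 163 180 174 167 172 150 131 127 123 118 121
  116 118]
 [118 124 124 124 120 135 158 194 179 190 198 186 175 158 122 122 117 120
  122 123]
 [115 122 131 121 131 179 187 184 184 192 189 185 182 168 150 117 119 122
  120 117]
 [129 119 131 120 156 169 187 183 182 182 186 188 188 188 168 127 118 130
  118 122]
 [109 116 118 121 148 182 182 192 177 184 174 177 179 191 203 129 118 118
  115 132]
 [122 119 116 124 142 179 191 184 188 185 191 189 190 187 176 135 124 123
  118 123]
 [119 119 117 118 129 177 182 181 181 182 189 182 187 194 170 131 124 121
  112 124]
 [119 121 133 117 125 153 168 178 182 191 180 186 190 182 147 120 114 123
  119 
[... 1459 characters left out ...]
 127 126 132 102  96  94  35  28  24  72]
 [ 77  78  81  77  77  79  87  88  90  88  65  48  55 106 112  52  45  53]
 [ 81  81  78  77  76  80  77  77  76  67  60  53  51  52 116  95  61  75]
 [ 83  80  76  78  78  76  78  77  77  66  57  49  59  56  52  67  65  73]
 [ 80  79  81  80  80  79  78  77  75  67  57  58  51  55  56  56  44  58]]
cup (array([ 0.59321043, -0.19492452,  0.10755247]), np.float64(0.002872509756288268)) [ 0.59372108 -0.19512798  0.113     ] [ 0.59646666 -0.18561275  0.113     ] gauge [ 0.50413421 -0.19757351  0.148     ]
[ 0.5571 -0.1331]
[ 0.5608 -0.259 ]
[ 0.4563 -0.2632]
[ 0.4481 -0.133 ]
[0.62788965 0.05098885 0.4386446 ] [ 0.35  0.41 -0.69  1.37  0.26  1.46 -1.56]
```

Run:
```python
from h import *
from bench import telemetry
print(go(telemetry.read_state(),(.595,-.1945,.42)))
```

```text
(array([-11.09,  22.15,   1.86]), np.float64(0.3308714287859004), None, array([ 1.50406969e-03,  1.67970505e-05, -9.99998869e-01]))
```

Request:
move_arm(
  steps=[
    {"dx":-0.5,"dy":1,"dz":0,"spin":0},
    {"dx":-1,"dy":2,"dz":0,"spin":0},
    {"dx":-1.4,"dy":2.8,"dz":0,"spin":0},
    {"dx":-1.5,"dy":3,"dz":0,"spin":0},
    {"dx":-1.5,"dy":3,"dz":0,"spin":0},
    {"dx":-1.5,"dy":3,"dz":0,"spin":0},
    {"dx":-1.4,"dy":2.8,"dz":0,"spin":0},
    {"dx":-1.2,"dy":2.4,"dz":0,"spin":0},
    {"dx":-0.8,"dy":1.6,"dz":0.8,"spin":0},
    {"dx":-0.3,"dy":0.5,"dz":0.8,"spin":0},
    {"dx":0,"dy":0,"dz":0.3,"spin":0},
    {"dx":0,"dy":0,"dz":0,"spin":0},
  ],
)

```text
time: 13.5
ee_pos: [0.5948, -0.1927, 0.4177]
eef_rot: [0.986, 0.166, -0.001, -0.001]
ft_force: [0.2, -0.1, -0.3]
width: 0.0177
grip_force: 35.0
```

Run:
```python
from h import *
from bench import telemetry,imaging
import pickle
w=imaging.camera("wrist");s=imaging.camera("scene");st=telemetry.read_state()
pickle.dump((w,s,st),open("c3.pkl","wb"))
print(st["ee_pos"],st["ft_force"],go(st,(.595,-.1945,.396)))
tip=st["ee_pos"]-[0,0,.279]; cup=(.595,-.1945,.113)
v=np.zeros((600,800,3),np.uint8)
for i,c in enumerate((w,s)):
    u=proj(c,cup).round().astype(int); x0,y0=max(u[0]-40,0),max(u[1]-30,0)
    v[:450,400*i:400*i+400]=cv2.resize(c["img"][y0:y0+90,x0:x0+80,::-1],(400,450),interpolation=cv2.INTER_CUBIC)
    print("cup",(proj(c,cup)-[x0,y0])*5+[400*i,0],"tip",(proj(c,tip)-[x0,y0])*5+[400*i,0])
cv2.imwrite("pics/cup.png",v[:450])
```

```text
[ 0.59505259 -0.1925088   0.41884945] [-0.6994309   0.18924341 -0.47402067] (array([-0.07,  0.19,  2.28]), np.float64(0.3332712642235659), None, array([ 2.77362743e-04,  5.24821001e-04, -9.99999824e-01]))
cup [201.15889006 149.80272699] tip [192.69026034 180.70697222]
cup [600.82380702 152.45030806] tip [600.97255885 120.50268128]
```

View pics/cup.png

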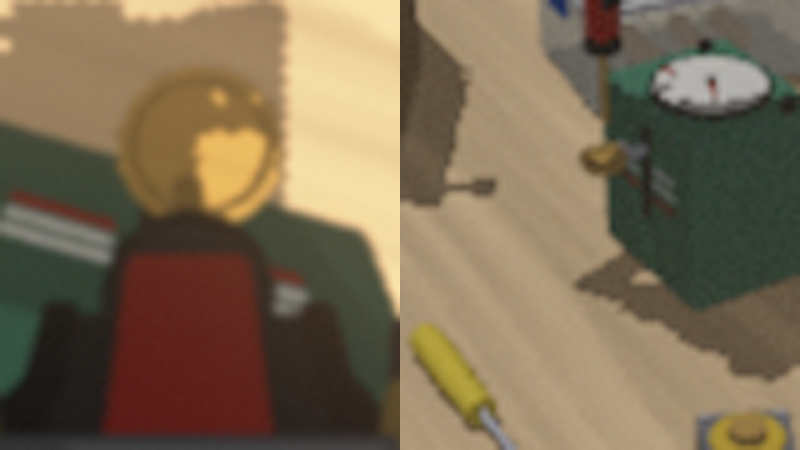

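In the wrist view the cup is centred at about (200,147) against a prediction of (201,150), so it's good to about 1 mm. Lowering the tip into the cup.

Request:
move_arm(
  steps=[
    {"dx":-0.1,"dy":0.2,"dz":0.5,"spin":0},
    {"dx":0,"dy":0,"dz":0.8,"spin":0},
    {"dx":0,"dy":0,"dz":0.8,"spin":0},
    {"dx":0,"dy":0,"dz":0.5,"spin":0},
    {"dx":0,"dy":0,"dz":0.2,"spin":0},
    {"dx":0,"dy":0,"dz":0.2,"spin":0},
    {"dx":0,"dy":0,"dz":0.1,"spin":0},
    {"dx":0,"dy":0,"dz":0,"spin":0},
    {"dx":0,"dy":0,"dz":0,"spin":0},
    {"dx":0,"dy":0,"dz":0,"spin":0},
  ],
  squeeze=45,
)

```text
time: 14.6
ee_pos: [0.5944, -0.1964, 0.388]
eef_rot: [0.986, 0.165, 0.0, 0.0]
ft_force: [0.3, -0.1, 0.3]
width: 0.0172
grip_force: 45.0
```

```bash
cat > f.py <<'E'
from h import *
from bench import telemetry,imaging
f=[]
for i in range(4):
    c=imaging.camera("top"); st=telemetry.read_state(); f.append(st["ft_force"])
print(st["time"],st["ee_pos"],np.mean(f,0).round(1),"lever if rigid (mm)",388-1000*st["ee_pos"][2],go(st,(.595,-.1945,.3515)))
# needle angle
g=c["img"][193:220,283:311].astype(int); m=(g[...,0]>g[...,1]+40)&(g[...,0]>90)
ys,xs=np.where(m); print(len(xs), list(zip(xs+283,ys+193)))
E
python3 f.py
```

```text
14.8 [ 0.59439721 -0.19646161  0.38783017] [ 0.6 -0.  -0.9] lever if rigid (mm) 0.16982632187989566 (array([ 0.12, -0.17,  3.63]), np.float64(0.3308082345969089), None, array([ 1.37327075e-04, -1.17012007e-04, -9.99999984e-01]))
0 []
```

Request:
move_arm(
  steps=[
    {"dx":0.1,"dy":-0.2,"dz":0,"spin":0},
    {"dx":0,"dy":0,"dz":0.1,"spin":0},
    {"dx":0,"dy":0,"dz":0.1,"spin":0},
    {"dx":0,"dy":0,"dz":0.1,"spin":0},
    {"dx":0,"dy":0,"dz":0.1,"spin":0},
    {"dx":0,"dy":0,"dz":0,"spin":0},
    {"dx":0,"dy":0,"dz":0,"spin":0},
  ],
)

```text
time: 15.5
ee_pos: [0.5948, -0.194, 0.3841]
eef_rot: [0.986, 0.165, 0.0, 0.0]
ft_force: [-0.5, 1.1, 5.3]
width: 0.0179
grip_force: 45.0
```

```bash
python3 f.py
```

```text
15.7 [ 0.5947885  -0.19405976  0.38402798] [-0.9  1.2  4.9] lever if rigid (mm) 3.9720173761459137 (array([0.  , 0.05, 3.25]), np.float64(0.3309847116971747), None, array([ 5.39491323e-04,  2.41316173e-05, -9.99999854e-01]))
0 []
```

Contact made at about 5.5 N. Pressing down smoothly to about the second click.

Request:
move_arm(
  steps=[
    {"dx":0,"dy":0,"dz":0.2,"spin":0},
    {"dx":0,"dy":0,"dz":0.2,"spin":0},
    {"dx":0,"dy":0,"dz":0.2,"spin":0},
    {"dx":0,"dy":0,"dz":0.2,"spin":0},
    {"dx":0,"dy":0,"dz":0.2,"spin":0},
    {"dx":0,"dy":0,"dz":0.2,"spin":0},
    {"dx":0,"dy":0,"dz":0.2,"spin":0},
    {"dx":0,"dy":0,"dz":0.2,"spin":0},
    {"dx":0,"dy":0,"dz":0.2,"spin":0},
    {"dx":0,"dy":0,"dz":0.2,"spin":0},
    {"dx":0,"dy":0,"dz":0,"spin":0},
    {"dx":0,"dy":0,"dz":0,"spin":0},
  ],
)

```text
time: 16.9
ee_pos: [0.5948, -0.1941, 0.3638]
eef_rot: [0.986, 0.165, 0.0, -0.0]
ft_force: [-0.8, 1.3, 4.8]
width: 0.0177
grip_force: 45.0
```

```bash
python3 f.py|head -1
```

```text
17.1 [ 0.59476437 -0.19413404  0.36384254] [-0.2  1.5  4.7] lever if rigid (mm) 24.157459783185175 (array([0.01, 0.04, 1.23]), np.float64(0.3309179741839889), None, array([ 3.43247741e-04,  7.37837028e-05, -9.99999938e-01]))
```

Request:
move_arm(
  steps=[
    {"dx":0,"dy":0,"dz":0.2,"spin":0},
    {"dx":0,"dy":0,"dz":0.2,"spin":0},
    {"dx":0,"dy":0,"dz":0.2,"spin":0},
    {"dx":0,"dy":0,"dz":0.2,"spin":0},
    {"dx":0,"dy":0,"dz":0,"spin":0},
    {"dx":0,"dy":0,"dz":0,"spin":0},
  ],
)

```text
time: 17.7
ee_pos: [0.5948, -0.1941, 0.3557]
eef_rot: [0.986, 0.165, 0.0, -0.0]
ft_force: [0.5, 1.8, 4.7]
width: 0.0176
grip_force: 45.0
```

```bash
python3 f.py|head -1
```

```text
17.9 [ 0.59474077 -0.19414303  0.35573903] [0.1 1.3 4.1] lever if rigid (mm) 32.26097032103701 (array([0.01, 0.04, 0.42]), np.float64(0.330901355700225), None, array([ 1.86036888e-04,  9.46300435e-05, -9.99999978e-01]))
```

Request:
move_arm(
  steps=[
    {"dx":0,"dy":0,"dz":0.1,"spin":0},
    {"dx":0,"dy":0,"dz":0.1,"spin":0},
    {"dx":0,"dy":0,"dz":0.1,"spin":0},
    {"dx":0,"dy":0,"dz":0,"spin":0},
  ],
)

```text
time: 18.3
ee_pos: [0.5948, -0.1942, 0.3528]
eef_rot: [0.986, 0.165, 0.0, 0.0]
ft_force: [-0.1, 1.9, 4.4]
width: 0.0179
grip_force: 45.0
```

```bash
python3 f.py|head -1
```

```text
18.5 [ 0.59474316 -0.19417965  0.35281804] [0.6 1.9 4.2] lever if rigid (mm) 35.181961669671296 (array([0.01, 0.04, 0.13]), np.float64(0.3308654721730422), None, array([ 2.69775806e-04,  3.23450437e-05, -9.99999963e-01]))
```

Request:
move_arm(
  steps=[
    {"dx":0,"dy":0,"dz":0.1,"spin":0},
    {"dx":0,"dy":0,"dz":0,"spin":0},
    {"dx":0,"dy":0,"dz":0,"spin":0},
  ],
)

```text
time: 18.8
ee_pos: [0.5947, -0.1942, 0.3519]
eef_rot: [0.986, 0.165, 0.0, 0.0]
ft_force: [-0.4, 1.9, 6.5]
width: 0.018
grip_force: 45.0
```

```bash
python3 f.py|head -1
python3 - <<'E'
from h import *
from bench import telemetry,imaging
import pickle
w0,s0,_=pickle.load(open("c3.pkl","rb")); s=imaging.camera("scene")
# brass-cup blob before/after: saturation difference tells the cup's image drop
for n,c in (("rest",s0),("now",s)):
    h=cv2.cvtColor(c["img"][150:215,215:245],cv2.COLOR_RGB2HSV)
    m=cv2.inRange(h,(10,108,40),(30,255,255)); k,l,stt,ce=cv2.connectedComponentsWithStats(m)
    print(n,[(stt[i].tolist(),ce[i].round(1)+[215,150]) for i in range(1,k) if stt[i,4]>8])
for z in (.113,.081,.077,.073): print(z,proj(s,(.595,-.1945,z)))
E
```

```text
19.0 [ 0.59476893 -0.19414375  0.35195117] [-0.1  2.1  5.9] lever if rigid (mm) 36.04883220144927 (array([0.01, 0.04, 0.05]), np.float64(0.33094308529348504), None, array([ 3.73692073e-04, -3.14908659e-05, -9.99999930e-01]))
rest [([11, 24, 9, 6, 42], array([230.3, 176.6]))]
now [([12, 23, 8, 15, 50], array([230.7, 183.4]))]
0.113 [230.1647614  175.49006161]
0.081 [230.43028432 183.2103725 ]
0.077 [230.46299505 184.16146583]
0.073 [230.49560092 185.10950983]
```

The force went from about 5 to about 7 N net, which is the third click's signature. I'll go 1 mm further for margin (stop is 4 mm past), then hold.

Request:
move_arm(
  steps=[
    {"dx":0,"dy":0,"dz":0.1,"spin":0},
    {"dx":0,"dy":0,"dz":0,"spin":0},
    {"dx":0,"dy":0,"dz":0,"spin":0},
    {"dx":0,"dy":0,"dz":0,"spin":0},
    {"dx":0,"dy":0,"dz":0,"spin":0},
    {"dx":0,"dy":0,"dz":0,"spin":0},
  ],
)

```text
time: 19.65
ee_pos: [0.5948, -0.1941, 0.3511]
eef_rot: [0.986, 0.165, 0.0, 0.0]
ft_force: [0.0, 2.1, 6.4]
width: 0.0181
grip_force: 45.0
```

```bash
python3 f.py|head -1
python3 - <<'E'
from h import *
from bench import imaging
import pickle
w0,s0,_=pickle.load(open("c3.pkl","rb")); s=imaging.camera("scene")
a,b=[cv2.cvtColor(c["img"],cv2.COLOR_RGB2HSV)[...,1] for c in (s0,s)]
print(a[170:184,224:237]); print(b[176:196,224:237])
# template match of the cup + its neighbours, lower rim
E
```

```text
19.85 [ 0.59475446 -0.19414004  0.35103775] [-0.9  2.2  6.2] lever if rigid (mm) 36.96224709128825 (array([ 0.01,  0.04, -0.05]), np.float64(0.3308688598899403), None, array([ 3.32186827e-04, -3.27345301e-05, -9.99999944e-01]))
[[ 76  75  75  77  78  79  78  52  58  58  58  46  48]
 [ 77  77  76  79  77  77  76  52  54  55  56  55  55]
 [ 74  75  74  78  74  75  73  52  59  49  47  53  53]
 [ 76  77  75  78  82  88  92  97 105  71  26  28  37]
 [ 77  77  82  93 104 118 131 129 128 103  54  21  10]
 [ 76  80  96 129 135 141 135 141 142 131 100  37   6]
 [ 75  87 113 153 140 137 140 136 138 129 127  64  10]
 [ 78  83 102 130 129 133 136 142 127 136 130  60  20]
 [ 78  78  88 121 127 132 141 132 137 125 118  47  25]
 [ 76  78  82  94 116 116 119 127 115 110 104  85  31]
 [ 80  75  78  79  85  86  86  91  63  61  58  88  89]
 [ 77  75  74  78  77  76  75  66  58  43  54  45 112]
 [ 76  78  79  76  77  79  75  71  50  47  48  48  55]
 [ 79  78  78  78  78  74  74  66  57  52  50  59  56]]
[[ 73  77  77  77  76  78 103 120  59  38  19  29  26]
 [ 78  76  76  77  80  80 100 120  68  45  24 
[... 299 characters left out ...]
98 124 138 139 137 137 135 109  59   9]
 [ 79  81  96 140 141 142 144 132 139 133 134  91  20]
 [ 77  79  95 138 142 140 142 138 143 123 133  88  21]
 [ 77  78  89 123 146 138 149 138 136 145 132  81  63]
 [ 76  75  80  97 129 133 141 137 138 136 119  67  61]
 [ 78  78  81  85  96  97 107 113 108  92  65  58  48]
 [ 80  78  78  80  81  84  83  87  63  49  65  44  48]
 [ 78  80  78  78  77  80  80  81  49  58  50  53  66]
 [ 80  77  78  80  78  78  79  77  62  50  64  49  53]
 [ 79  79  81  78  80  79  78  78  79  53  51  54  55]
 [ 81  79  78  79  77  78  78  83  87  71  58  61  61]
 [ 78  82  81  79  79  83  83  87  86  84  69  45  50]
 [ 81  79  81  80  80  86  96  85  86  91  81  72  53]]
```

The cup dropped about 8.7 px in the scene view, or about 36.5 mm, and the net force is about 7 N. That puts it at the third click, short of the stop. Holding for 2.4 s.

Request:
move_arm(
  steps=[
    {"dx":0,"dy":0,"dz":0,"spin":0},
    {"dx":0,"dy":0,"dz":0,"spin":0},
    {"dx":0,"dy":0,"dz":0,"spin":0},
    {"dx":0,"dy":0,"dz":0,"spin":0},
    {"dx":0,"dy":0,"dz":0,"spin":0},
    {"dx":0,"dy":0,"dz":0,"spin":0},
    {"dx":0,"dy":0,"dz":0,"spin":0},
    {"dx":0,"dy":0,"dz":0,"spin":0},
    {"dx":0,"dy":0,"dz":0,"spin":0},
    {"dx":0,"dy":0,"dz":0,"spin":0},
    {"dx":0,"dy":0,"dz":0,"spin":0},
    {"dx":0,"dy":0,"dz":0,"spin":0},
  ],
)

```text
time: 21.1
ee_pos: [0.5947, -0.1941, 0.351]
eef_rot: [0.986, 0.165, 0.0, 0.0]
ft_force: [0.2, 2.3, 6.3]
width: 0.0182
grip_force: 45.0
```

Request:
move_arm(
  steps=[
    {"dx":0,"dy":0,"dz":0,"spin":0},
    {"dx":0,"dy":0,"dz":0,"spin":0},
    {"dx":0,"dy":0,"dz":0,"spin":0},
    {"dx":0,"dy":0,"dz":0,"spin":0},
    {"dx":0,"dy":0,"dz":0,"spin":0},
    {"dx":0,"dy":0,"dz":0,"spin":0},
    {"dx":0,"dy":0,"dz":0,"spin":0},
    {"dx":0,"dy":0,"dz":0,"spin":0},
    {"dx":0,"dy":0,"dz":0,"spin":0},
    {"dx":0,"dy":0,"dz":0,"spin":0},
    {"dx":0,"dy":0,"dz":0,"spin":0},
    {"dx":0,"dy":0,"dz":0,"spin":0},
  ],
)

```text
time: 22.3
ee_pos: [0.5948, -0.1942, 0.3511]
eef_rot: [0.986, 0.165, 0.0, 0.0]
ft_force: [-1.2, 2.1, 6.8]
width: 0.0176
grip_force: 45.0
```

```bash
python3 f.py|head -1; python3 -c "
from bench import job
print(job.close_job())"
```

```text
22.5 [ 0.59474353 -0.1941519   0.35105653] [-0.2  1.8  7. ] lever if rigid (mm) 36.94346738260691 (array([ 0.01,  0.04, -0.04]), np.float64(0.33081308802549586), None, array([ 3.84936757e-04, -6.77335519e-05, -9.99999924e-01]))
the job is handed in; nothing more can be done
None
```

I handed the job in at about 22.5 s: the probe touched blue, then yellow (about 2.5 N each), and is still gripped and pressing the lever at about 37 mm, past the third click (36 mm) and short of the stop (40 mm), after holding it there for over 2 s.

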